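Stir two batches of ferrite cores together in the drying pot

TASK

Take the stirring rod from its sloped stand, lower it upright until its foot gently touches the vent cap in the middle of the pot, to make sure that the cap is clear; then, starting at the side of the pot away from you, stir low among the cores one full round anticlockwise (seen from above), well out towards the wall, and go on stirring until each half of the pot (either side of the line through its two handles) clearly holds some of both the round and the square cores. Stir only with the rod, do not press hard on the pot, its vent cap or the brittle cores, spill nothing and leave the other things on the bench alone. Put the rod back in its stand with its foot down in the tube and let go.

Things in the scene. Friction and masses are not known exactly. Their poses are not given: they have to be found in the camera images.
- pot: Round aluminium pot, fixed, 144 mm outside, 134 mm inside diameter, 62 mm high. Origin: centre of its underside. Its y axis runs through its two wire lug handles (48 mm up, reaching 100 mm from the axis); its x axis points across that line, away from the robot to within 0.5 rad. The cores start in one layer, 30 mm or more from the axis: blocks on the +x side, drums on the -x side.
- pot_mouth (a point): Centre of the pot's mouth, level with the rim. Below it is a flat tray, its top 14 mm above the pot's underside. On the axis a brass vent cap, 20 mm across, is screwed in at a height that varies and is not measured: its top is 18 to 32 mm above the pot's underside. It is rigid: feel for it. Limits: rod on pot, tray or cap 25 N, on a core 20 N; back off where cores jam.
- rod: Round straight rod, 138 mm long, 80 g: smooth aluminium shaft 18 mm in diameter up to 78 mm, then a black rubber handle 24 mm in diameter to the top. Origin: centre of the flat foot; z points along the rod to the handle's top. At the start it leans 25 degrees in the stand's tube, handle towards the robot. Grip it with the TCP about 108 mm from the foot.
- stand: Fixed stand: a steel tube on a flat black base, 130 x 90 mm, sloping 25 degrees from upright so that its mouth leans to the stand's -x (towards the robot, within 0.4 rad). Tube 74 mm long, 44 mm outside, 36 mm inside diameter. Origin: on the bench under the tube's lower end.
- stand_floor (a point): Centre of the tube's closed inner floor (24 mm above the bench).
- stand_mouth (a point): Centre of the tube's open mouth (87 mm above the bench); the line from stand_floor to stand_mouth, 70 mm long, is the tube's axis.
- flux_bottle: Bystander: white bottle, 48 mm across, 110 mm tall; origin at its underside.
- spool: Bystander: aluminium spool, 60 mm across, 40 mm tall; origin at its underside.
- meter: Bystander: green hand meter, 160 x 80 x 35 mm; origin at its underside.
- block0: Square block core, a 21 mm cube with rounded edges. At the start the four stand 48 mm from the pot axis, 22 and 67 degrees either side of its +x axis. Dark grey ferrite, 30 g. Origin at the centre of its underside as it stood at the start; it may topple while stirred.
- block1: Square block core, a 21 mm cube with rounded edges. At the start the four stand 48 mm from the pot axis, 22 and 67 degrees either side of its +x axis. Dark grey ferrite, 30 g. Origin at the centre of its underside as it stood at the start; it may topple while stirred.
- block2: Square block core, a 21 mm cube with rounded edges. At the start the four stand 48 mm from the pot axis, 22 and 67 degrees either side of its +x axis. Dark grey ferrite, 30 g. Origin at the centre of its underside as it stood at the start; it may topple while stirred.
- block3: Square block core, a 21 mm cube with rounded edges. At the start the four stand 48 mm from the pot axis, 22 and 67 degrees either side of its +x axis. Dark grey ferrite, 30 g. Origin at the centre of its underside as it stood at the start; it may topple while stirred.
- drum0: Round drum core, 25 mm in diameter, 21 mm tall. At the start the four stand 48 mm from the pot axis, 22 and 67 degrees either side of its -x axis. Dark grey ferrite, 30 g. Origin at the centre of its underside as it stood at the start; it may topple while stirred.
- drum1: Round drum core, 25 mm in diameter, 21 mm tall. At the start the four stand 48 mm from the pot axis, 22 and 67 degrees either side of its -x axis. Dark grey ferrite, 30 g. Origin at the centre of its underside as it stood at the start; it may topple while stirred.
- drum2: Round drum core, 25 mm in diameter, 21 mm tall. At the start the four stand 48 mm from the pot axis, 22 and 67 degrees either side of its -x axis. Dark grey ferrite, 30 g. Origin at the centre of its underside as it stood at the start; it may topple while stirred.
- drum3: Round drum core, 25 mm in diameter, 21 mm tall. At the start the four stand 48 mm from the pot axis, 22 and 67 degrees either side of its -x axis. Dark grey ferrite, 30 g. Origin at the centre of its underside as it stood at the start; it may topple while stirred.

How it is judged (in metres and radians):
On the way, in this order (a step that is already met when the one before it is completed fails the run):
1. the rod's foot touches the vent cap in the middle of the pot (within 12 mm of the pot's axis, at least 0.5 N) (horizontal distance between rod and pot below 0.012 m and z of rod in the frame of pot below 0.04 m and contact force between rod and pot above 0.5 N), for 0.02 s.
2. stirring, the foot passes the far (+x) side of the pot, more than 22 mm out from the middle, low among the cores (less than 40 mm above the pot's underside) (z of rod in the frame of pot below 0.04 m and x of rod in the frame of pot above 0.022 m and y of rod in the frame of pot between -0.018 and 0.018 m), for 0.04 s.
3. stirring, the foot passes the left (+y) handle of the pot, more than 22 mm out from the middle, low among the cores (less than 40 mm above the pot's underside) (z of rod in the frame of pot below 0.04 m and y of rod in the frame of pot above 0.022 m and x of rod in the frame of pot between -0.018 and 0.018 m), for 0.04 s.
4. stirring, the foot passes the near (-x) side of the pot, more than 22 mm out from the middle, low among the cores (less than 40 mm above the pot's underside) (z of rod in the frame of pot below 0.04 m and x of rod in the frame of pot below -0.022 m and y of rod in the frame of pot between -0.018 and 0.018 m), for 0.04 s.
5. stirring, the foot passes the right (-y) handle of the pot, more than 22 mm out from the middle, low among the cores (less than 40 mm above the pot's underside) (z of rod in the frame of pot below 0.04 m and y of rod in the frame of pot below -0.022 m and x of rod in the frame of pot between -0.018 and 0.018 m), for 0.04 s.
6. stirring, the foot passes the far (+x) side again of the pot, more than 22 mm out from the middle, low among the cores (less than 40 mm above the pot's underside) (all of step 2), for 0.04 s.
At the end, for the whole second after the job is handed in: On each side of the handle line (pot y axis) a square and a round core lie over 5 mm from it (origins); all cores in the pot; rod in the tube, foot within 30 mm of stand_floor, leaning 0.2 to 0.85 rad, still and released (x of any of block0, block1, block2, block3 in the frame of pot above 0.005 m and x of any of block0, block1, block2, block3 in the frame of pot below -0.005 m and x of any of drum0, drum1, drum2, drum3 in the frame of pot above 0.005 m and x of any of drum0, drum1, drum2, drum3 in the frame of pot below -0.005 m and horizontal distance between each of block0, block1, block2, block3, drum0, drum1, drum2, drum3 and pot below 0.069 m and z of each of block0, block1, block2, block3, drum0, drum1, drum2, drum3 in the frame of pot below 0.06 m and distance between rod and stand_floor below 0.03 m and angle between rod's own z axis and vertical between 0.2 and 0.85 rad and linear speed of rod below 0.02 m/s); the robot touches nothing.
It fails at once if the rod presses on the pot, its tray or vent cap with more than 25 N (contact force between rod and pot above 25 N).
It fails at once if the rod presses on a core with more than 20 N (contact force between rod and block0 above 20 N or contact force between rod and block1 above 20 N or contact force between rod and block2 above 20 N or contact force between rod and block3 above 20 N or contact force between rod and drum0 above 20 N or contact force between rod and drum1 above 20 N or contact force between rod and drum2 above 20 N or contact force between rod and drum3 above 20 N).
It fails at once if the robot itself touches a core (contact force between any of the arm, the fingers and block0 above 0.5 N or contact force between any of the arm, the fingers and block1 above 0.5 N or contact force between any of the arm, the fingers and block2 above 0.5 N or contact force between any of the arm, the fingers and block3 above 0.5 N or contact force between any of the arm, the fingers and drum0 above 0.5 N or contact force between any of the arm, the fingers and drum1 above 0.5 N or contact force between any of the arm, the fingers and drum2 above 0.5 N or contact force between any of the arm, the fingers and drum3 above 0.5 N).
It fails at once if a bystander is moved by more than 30 mm (distance of any of flux_bottle, spool, meter from where it was at the start of the episode above 0.03 m).
It fails at once if a core leaves the pot (horizontal distance between any of block0, block1, block2, block3, drum0, drum1, drum2, drum3 and pot above 0.085 m).
It also fails if it takes over 72 s, if anything falls off the work surface, if the arm or the gripper's body presses on something with over 40 N, if the wrist force passes 120 N, or if a joint passes its speed limit or range.

ROBOT

A 6-joint arm with a two-finger parallel gripper is mounted at the origin on the work surface. World frame = base frame: x ahead of the robot, y to its left, z up, the work surface at z = 0. Lengths are in m, angles in degrees, forces in N, time in s.
With the tool pointing down it reaches from about 0.325 to 1 m from the base axis. Payload 5.1 kg.
Tool frame: the origin (TCP) lies between the finger pads, 19 mm behind the fingertips; this is the grasp point; z points along the fingers, y is the line along which they close (so a half turn about z gives the same grasp; the last joint's range is limited). The gripper opens to 85 mm and grips with 20 to 120 N. Pads are 22 mm wide; open, the fingers measure 114 mm over their backs; the gripper's body (76 mm by 85 mm) begins 54 mm behind the grasp point. The pads swing forward as they close: fully open they stand 13 mm farther back than shut.
Start: joints at [59.611, 7.093, 94.555, -0, 78.352, -4.733], TCP at [0.281, 0.586, 0.25] pointing down, gripper open.
Joint ranges: [-149.61, 149.61], [-58.7, 133.49], [1.44, 155.28], [-77.14, 257.14], [18.33, 153.61], [-166.67, 166.67]. Speed limits (degrees/s): [147.25, 147.25, 180, 180, 180, 180].

INTERFACE

Orientations are given as [roll, pitch, yaw] about the fixed x, y, z axes, in that order (R = Rz(yaw) Ry(pitch) Rx(roll)).
In Python, from rig import r, eyes, sign_off gives the robot as it stands. The module is installed in compiled form; this text tells all that it offers.
- The arm moves only by the shell command python3 -m jog 'ROWS'. ROWS is JSON, one flat list of numbers, 7 for each row, row after row: the shift along the tool's x, y, z as a fraction of full scale, then the turn, a rotation vector about the tool's x, y, z as a fraction of full scale, then the opening, from 0 (shut) to 1 (fully open). In form: [tx, ty, tz, wx, wy, wz, jaw, tx, ty, tz, wx, wy, wz, jaw, ...]. A call has 1 to 8 rows; each row is the pose to reach, as a shift and turn from the pose commanded when the call began, along the tool's axes at that moment; what a row does not reach only later rows make up. Full scale, the value 1, is 0.4 m for a shift and 45 degrees for a turn. A row lasts 1/12 s, in which the tool goes at most 41.7 mm and 7.16 degrees, less where a joint would pass 70% of its speed; a pose out of reach is approached as far as the arm can. A call with a number of a shift or a turn outside -1 to 1 is refused whole. A call with a gripper value outside its range is refused whole. The fingers move at their own pace and stop on an object; the grip force is fixed at half the most. Time passes only in rows, so rows that repeat a pose let the fingers close. It gives the time, the measured TCP pose, the force, the opening and the grip force at its end, in the units of the state.
- r.get_state(): the state, without advancing time (a new reading comes with each control period).
- eyes.capture(name): name is "scene" or "top" or "wrist"; returns a dict with "pixels" (480x640x3 uint8, red, green, blue), "depth" (480x640 float32, m along the optical axis (not along the pixel's ray), 0 where there is no reading), "fx", "fy", "cx", "cy" (pixels), "T" (4x4, takes a point from camera to world coordinates). Camera axes: x right, y down, z forward; pixel columns grow to the right and rows downward; lengths in m; the calibration is good to about 2 mm. The wrist camera is an equidistant fisheye: a pixel r from the principal point sees the ray r / f radians off the axis. A picture is of the moment at which its call begins.
- sign_off(): hands the job in; it is judged then, once.
The state is a dict: "time": time; "joint_pos": joint angles; "qvel": joint speeds; "joint_torque": joint torques, N m; "ee_pos": TCP position; "tcp_rot": TCP orientation; "force": force on the tool from outside, world axes, zero at the start; "ft_torque": the same for the moment, N m; "width": finger opening in m; "gripper_force": force on a finger pad.
Only numpy, scipy, OpenCV 4.12 (cv2) and the standard library are available. Lean on these libraries where they do the work, as an engineer would, in place of code of your own. Each camera call takes 0.05 s, during which the arm holds its last target. There are 200 camera calls.

## Working session

There is one attempt and no reset: what is moved stays moved. The work goes in short steps, Python scripts to look and compute and a shell command to move; the robot and the scene stay as the last step left them, time stands still between calls to the robot, and variables do not carry over. Pictures are saved under pics/ and viewed, at most 10 in all, crops included, and the job is handed in when it is done.

```bash
mkdir -p pics; cat > h.py <<'E'
import numpy as np, cv2
from rig import r, eyes
def snap(name,fn=None):
    c=eyes.capture(name)
    np.savez('pics/%s.npz'%(fn or name),**c)
    if fn: cv2.imwrite('pics/%s.png'%fn,c['pixels'][:,:,::-1])
    return c
def ray(c,u,v):
    d=np.array([(u-c['cx'])/c['fx'],(v-c['cy'])/c['fy'],1.]); T=c['T']
    return T[:3,3],T[:3,:3]@d
def onz(c,u,v,z):
    o,d=ray(c,u,v); return o+d*(z-o[2])/d[2]
def cloud(c):
    v,u=np.mgrid[:480,:640]; z=c['depth']
    P=np.stack([(u-c['cx'])/c['fx']*z,(v-c['cy'])/c['fy']*z,z],-1)
    return P@c['T'][:3,:3].T+c['T'][:3,3]
E
python3 - <<'E'
from h import *
a=snap('top','top1'); b=snap('scene','scene1')
for c in(a,b): print(c['T'].round(3).tolist(),c['fx'],c['fy'],c['cx'],c['cy'],(c['depth']>0).mean())
print(r.get_state())
cv2.imwrite('pics/both.png',cv2.resize(np.hstack([a['pixels'],b['pixels']])[:,:,::-1],(800,300)))
E
```

```text
[[-0.021, -0.991, 0.13, 0.496], [-1.0, 0.021, -0.006, -0.001], [0.003, -0.13, -0.991, 1.259], [0.0, 0.0, 0.0, 1.0]] 579.765097103598 579.765097103598 325.0361129533225 249.9055524454267 0.995966796875
[[0.829, 0.368, -0.421, 1.242], [0.559, -0.565, 0.607, -0.865], [-0.015, -0.739, -0.674, 1.036], [0.0, 0.0, 0.0, 1.0]] 610.5204485945367 610.5204485945367 320.4382537944642 229.74023396843904 0.993173828125
{'time': 0.1, 'joint_pos': array([ 5.96104387e+01,  7.13231147e+00,  9.46275915e+01,  1.87916139e-03,
        7.83533696e+01, -4.73267218e+00]), 'qvel': array([ 0.00122722, -0.16642999, -0.10685278,  0.09963677, -0.0158376 ,
       -0.03348664]), 'joint_torque': array([ 1.01451697e-03, -4.24928069e+01, -3.66654396e+01, -1.64192970e-04,
        3.92999544e-03, -2.95738836e-06]), 'ee_pos': array([0.28118706, 0.58544286, 0.24883333]), 'tcp_rot': array([-1.79887265e+02, -1.11792001e-02,  1.54342719e+02]), 'force': array([-0.2756155 , -0.18538866, -0.33932282]), 'ft_torque': array([-0.01200758,  0.01365357,  0.04500628]), 'gripper_force': 0.0, 'width': 0.08564337556397723}
```

View pics/top1.png

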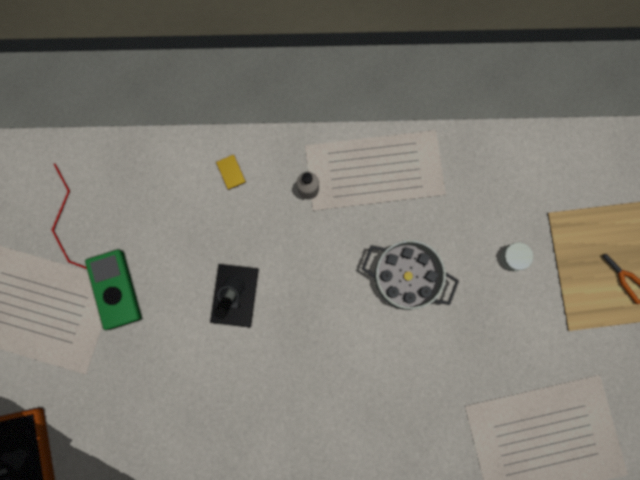

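View pics/scene1.png

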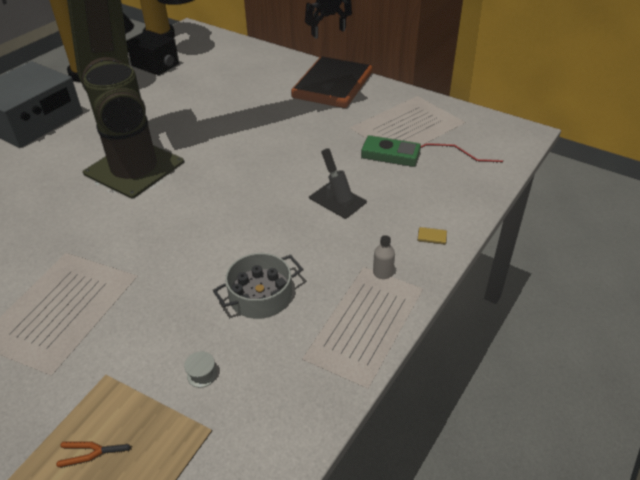

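The top view shows the pot at about (409,275), with a yellow cap and handles at (370,262) and (448,290). The stand and rod are at (234,296), the bottle at (307,184), the spool at (518,256) and the meter at (113,290). The scene view has the pot at (260,285) and the rod handle at (328,160). Next I'll measure from the clouds of both views.

```bash
cat > m.py <<'E'
from h import *
from scipy.optimize import least_squares
a=dict(np.load('pics/top1.npz')); b=dict(np.load('pics/scene1.npz'))
A=cloud(a); B=cloud(b)
p0=onz(a,409,275,.03); s0=onz(a,234,300,.05); print('p0',p0,'s0',s0)
for n,C in(('top',A),('scene',B)):
    P=C.reshape(-1,3)
    bench=P[(abs(P[:,:2]-p0[:2]).max(1)<.2)&(abs(P[:,2])<.01)]; print(n,'bench z',np.median(bench[:,2]))
    d=np.hypot(*(P[:,:2]-p0[:2]).T)
    R=P[(d<.085)&(d>.055)&(P[:,2]>.055)&(P[:,2]<.07)]
    f=least_squares(lambda q:np.hypot(R[:,0]-q[0],R[:,1]-q[1])-.0695,p0[:2],loss='soft_l1',f_scale=.002)
    print(' rim',len(R),f.x,np.median(R[:,2]),np.abs(f.fun).mean())
    c=f.x; d=np.hypot(*(P[:,:2]-c).T)
    H=P[(d<.105)&(d>.080)&(P[:,2]>.035)&(P[:,2]<.06)]
    an=np.arctan2(H[:,1]-c[1],H[:,0]-c[0]); print(' handles',len(H),np.degrees(np.angle(np.exp(2j*an).mean())/2),np.median(H[:,2]))
    # rod + tube
    S=P[(np.hypot(*(P[:,:2]-s0[:2]).T)<.12)&(P[:,2]>.012)]
    print(' stand pts',len(S),S[:,2].max())
    for lo,hi in((.015,.04),(.04,.06),(.06,.08),(.08,.1),(.1,.115),(.115,.13),(.13,.14),(.14,.16)):
        k=S[(S[:,2]>lo)&(S[:,2]<=hi)]
        if len(k): print('  ',lo,len(k),k.mean(0).round(4),np.ptp(k,0).round(3))
# stand base by colour in top
hsv=cv2.cvtColor(a['pixels'],cv2.COLOR_RGB2GRAY); m=(hsv<50).astype(np.uint8); m[:, :190]=0; m[:,280:]=0; m[:240]=0; m[350:]=0
ct=max(cv2.findContours(m,0,2)[0],key=cv2.contourArea); rc=cv2.minAreaRect(ct); q=cv2.boxPoints(rc); print('base',rc)
W=np.array([onz(a,*x,.006) for x in q]); print(W.round(4).tolist(),W.mean(0),[np.linalg.norm(W[i]-W[i-1]) for i in range(4)])
# yellow cap
for c in(a,b):
    h=cv2.cvtColor(c['pixels'],cv2.COLOR_RGB2HSV); y=cv2.inRange(h,(15,110,100),(35,255,255)); n,l,st,ce=cv2.connectedComponentsWithStats(y)
    o=[(ce[i].round(1).tolist(),int(st[i,4])) for i in range(1,n) if 10<st[i,4]<150]; print(o)
E
python3 m.py
python3 - <<'E'
import cv2,numpy as np
a=cv2.imread('pics/top1.png');b=cv2.imread('pics/scene1.png')
f=lambda i,x,y:cv2.resize(i[y:y+100,x:x+100],(400,400),interpolation=2)
g=np.hstack([f(a,185,245),f(b,290,135)]);g=np.clip(g*1.6,0,255).astype('uint8')
cv2.imwrite('pics/crop1.png',g)
E
```

```text
p0 [ 0.59981677 -0.18558509  0.03      ] s0 [0.55371475 0.18333215 0.05      ]
top bench z 0.0010594012684801424
 rim 478 [ 0.59974812 -0.18449071] 0.06228290319495566 0.001160334244732043
 handles 343 66.73670716442687 0.051724672866806154
 stand pts 1230 0.15311884938589237
   0.015 133 [0.5775 0.1813 0.0256] [0.126 0.094 0.025]
   0.04 157 [0.581 0.183 0.05 ] [0.067 0.042 0.02 ]
   0.06 163 [0.5758 0.1851 0.07  ] [0.052 0.042 0.02 ]
   0.08 178 [0.5693 0.1864 0.0884] [0.043 0.042 0.019]
   0.1 43 [0.5517 0.1879 0.1077] [0.038 0.021 0.015]
   0.115 43 [0.5442 0.1879 0.1221] [0.024 0.021 0.014]
   0.13 35 [0.5374 0.191  0.1351] [0.029 0.021 0.01 ]
   0.14 126 [0.5279 0.1938 0.1455] [0.025 0.023 0.013]
scene bench z -0.0004428649890946268
 rim 485 [ 0.6003974  -0.18541882] 0.05984016212279886 0.0014500736665592055
 handles 254 67.02025367219376 0.04972121694207604
 stand pts 925 0.14921454166979098
   0.015 189 [0.581  0.1764 0.0289] [0.093 0.049 0.025]
   0.04 148 [0.5848 0.1764 0.0495] [0.067 0.042 0.02 ]
   0.06 160 [0.5759 0.18   0.0713] [0.063 0.051 0.02 ]
   0.08 152 [0.5669 0.1848 0.0881] [0.054 0.048 0.019]
   0.1 62 [0.5479 0.187  0.1076] [0.025 0.026 0.015]
   0.115 52 [0.5402 0.1872 0.1227] [0.024 0.021 0.015]
   0.13 40 [0.5347 0.1881 0.1348] [0.034 0.024 0.009]
   0.14 46 [0.5304 0.1912 0.144 ] [0.024 0.024 0.009]
base ((233.96507263183594, 295.26202392578125), (39.252620697021484, 58.28419876098633), 7.594643592834473)
[[0.5108, 0.2401, 0.006], [0.635, 0.2239, 0.006], [0.6219, 0.1395, 0.006], [0.498, 0.1568, 0.006]] [0.56641733 0.19007019 0.006     ] [np.float64(0.08427706799274122), np.float64(0.125245203775804), np.float64(0.08538240563114227), np.float64(0.1251043398747765)]
[([630.9, 272.0], 28), ([407.5, 275.5], 52), ([631.0, 287.1], 41)]
[([132.2, 2.7], 105), ([259.3, 287.6], 39)]
```

View pics/crop1.png

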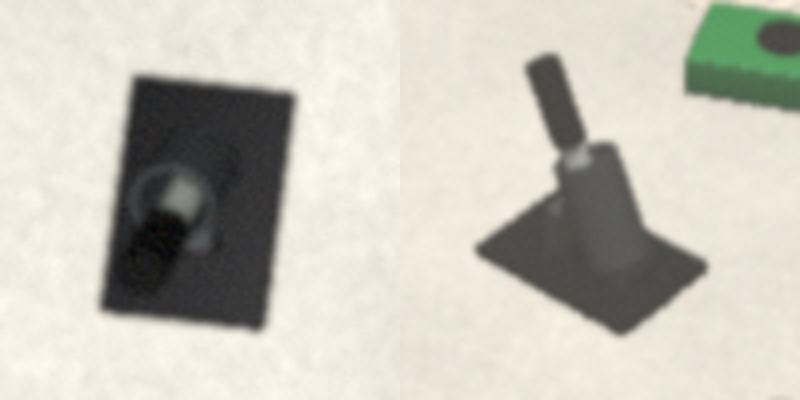

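The crop shows the base rectangle, with the tube leaning to stand −x (down and slightly left in the top view) and the black handle protruding. Next I'll fit cylinders to the handle and the tube.

```bash
cat > f.py <<'E'
from m import *
print('-----')
def cyl(P,rad,p,d):
    def dist(q):
        n=np.array([q[2],q[3],1.]); n/=np.linalg.norm(n); w=P-np.array([q[0],q[1],zc]); return np.linalg.norm(np.cross(w,n),axis=1)-rad
    zc=P[:,2].mean()
    f=least_squares(dist,[p[0],p[1],d[0],d[1]],loss='soft_l1',f_scale=.0015)
    return f.x,zc,np.abs(f.fun).mean()
out={}
for n,lo,hi,rad in(('handle',.105,.142,.012),('tube',.025,.072,.022)):
  for nm,C in(('top',[A]),('scene',[B]),('both',[A,B])):
    P=np.concatenate([c.reshape(-1,3) for c in C])
    if n=='handle': c0=(.545,.188)
    else: c0=(.58,.183)
    P=P[(np.hypot(P[:,0]-c0[0],P[:,1]-c0[1])<.045)&(P[:,2]>lo)&(P[:,2]<hi)]
    q,zc,e=cyl(P,rad,c0,(-.46,.06)); 
    print(n,nm,len(P),q.round(4),round(zc,4),'lean',np.degrees(np.arctan(np.hypot(q[2],q[3]))).round(1),'head',np.degrees(np.arctan2(q[3],q[2])).round(1),e.round(4),
      'at z.0245',(q[:2]+q[2:]*(.0245-zc)).round(4),'z.087',(q[:2]+q[2:]*(.087-zc)).round(4),'z.145',(q[:2]+q[2:]*(.145-zc)).round(4))
E
python3 f.py | sed -n '/-----/,$p'
```

```text
-----
handle top 121 [ 0.5528  0.1857 -1.0726  0.3567] 0.1261 lean 48.5 head 161.6 0.0039 at z.0245 [0.6618 0.1494] z.087 [0.5947 0.1717] z.145 [0.5325 0.1924]
handle scene 148 [ 0.5412  0.1918 -2.4433  0.5325] 0.1238 lean 68.2 head 167.7 0.0031 at z.0245 [0.7838 0.1389] z.087 [0.6311 0.1722] z.145 [0.4894 0.2031]
handle both 269 [ 0.5372  0.193  -3.1207  0.2429] 0.1248 lean 72.3 head 175.5 0.0032 at z.0245 [0.8503 0.1686] z.087 [0.6552 0.1838] z.145 [0.4742 0.1979]
tube top 319 [ 0.5779  0.1867 -0.4231  0.0519] 0.0514 lean 23.1 head 173.0 0.0047 at z.0245 [0.5893 0.1853] z.087 [0.5629 0.1885] z.145 [0.5383 0.1915]
tube scene 360 [ 0.5751  0.1883 -0.5287  0.0872] 0.0473 lean 28.2 head 170.6 0.0035 at z.0245 [0.5871 0.1863] z.087 [0.5541 0.1918] z.145 [0.5234 0.1968]
tube both 679 [ 0.5759  0.1874 -0.5195  0.0648] 0.0492 lean 27.6 head 172.9 0.0044 at z.0245 [0.5888 0.1858] z.087 [0.5563 0.1898] z.145 [0.5262 0.1936]
```

```bash
cat > g.py <<'E'
from h import *
a=dict(np.load('pics/top1.npz')); b=dict(np.load('pics/scene1.npz'))
def mid(c,x0,x1,y0,y1,thr):
    g=cv2.cvtColor(c['pixels'],cv2.COLOR_RGB2GRAY); m=np.zeros_like(g); m[y0:y1,x0:x1]=(g[y0:y1,x0:x1]<thr)
    n,l,st,ce=cv2.connectedComponentsWithStats(m); i=1+np.argmax(st[1:,4]); m=(l==i).astype(np.uint8)
    rc=cv2.minAreaRect(cv2.findContours(m,0,1)[0][0]); q=cv2.boxPoints(rc)
    e=[q[1]-q[0],q[2]-q[1]]; k=int(np.linalg.norm(e[1])>np.linalg.norm(e[0])); 
    ctr=np.array(rc[0]); h=e[k]/2; print(rc,st[i,4]); return ctr-h,ctr+h,g
pa=mid(a,208,234,296,322,int(__import__('sys').argv[1])); pb=mid(b,318,338,145,174,int(__import__('sys').argv[2]))
def plane(c,p): o,d1=ray(c,*p[0]); _,d2=ray(c,*p[1]); n=np.cross(d1,d2); return o,n/np.linalg.norm(n)
(oa,na),(ob,nb)=plane(a,pa),plane(b,pb)
d=np.cross(na,nb); d/=np.linalg.norm(d)*np.sign(d[2])
for z in(.087,.118,.145):
    print(z,np.linalg.solve([na,nb,[0,0,1]],[na@oa,nb@ob,z]).round(4))
print('dir',d.round(3),'lean',np.degrees(np.arccos(d[2])),'head',np.degrees(np.arctan2(d[1],d[0])))
np.set_printoptions(linewidth=250); print(pa[2][296:322:2,208:240:2]); 
E
python3 g.py 25 75
```

```text
((221.86207580566406, 307.8448181152344), (14.484235763549805, 21.726356506347656), 21.801406860351562) 273
((328.8000183105469, 160.90000915527344), (24.349536895751953, 7.9056925773620605), 71.56504821777344) 187
0.087 [0.5399 0.2008 0.087 ]
0.118 [0.5306 0.1988 0.118 ]
0.145 [0.5224 0.197  0.145 ]
dir [-0.287 -0.063  0.956] lean 17.102469482255458 head -167.57915256745648
[[148 143 121  52  31  39  29  26  35  56  72  80  77  54  35  37]
 [147 144 114  42  30  41  33  18  14  19  34  54  61  37  34  35]
 [149 146 111  40  27  30  27  14  12  10  11  22  37  25  40  35]
 [151 145 100  32  27  20  14   8   8   5   6  10  24  38  44  35]
 [149 143  86  31  26  15  10  11   7   8  13  17  35  51  53  31]
 [148 139  72  27  23  11   8   8   9   7  10  25  46  53  49  32]
 [147 135  67  24  17   6  13  16  10  11   7  25  32  38  37  31]
 [149 128  55  21  17  14  18  18  15  12  17  29  33  32  34  34]
 [149 116  45  20  18  15  19  18  16  16  24  32  32  28  33  32]
 [146 109  35  22  18  20  20  19  18  21  28  33  31  32  31  33]
 [148 103  34  26  19  15  19  21  19  27  30  31  33  31  34  34]
 [143  85  32  28  26  22  24  24  28  32  28  34  32  35  34  33]
 [139  73  30  28  29  29  33  30  31  32  32  32  34  36  31  34]]
```

```bash
cat >> h.py <<'E'
from scipy.spatial.transform import Rotation as Ro
def state(): 
    s=r.get_state(); return s,np.array(s['ee_pos']),Ro.from_euler('xyz',s['tcp_rot'],degrees=True)
def go(p,Rt):
    s,q,R=state(); print('shift',((R.inv().apply(np.array(p)-q))/.4).round(4),'turn',(np.degrees((R.inv()*Rt).as_rotvec())/45).round(4),'t',s['time'],'F',s['force'].round(1))
def vert(yaw): return Ro.from_euler('xyz',[180,0,yaw],degrees=True)
def lean(h=172.7,a=25):  # tool z = -rod axis leaning toward heading h, tool y horizontal
    t=np.radians(h); z=-np.array([np.sin(np.radians(a))*np.cos(t),np.sin(np.radians(a))*np.sin(t),np.cos(np.radians(a))])
    y=np.array([np.sin(t),-np.cos(t),0]); return Ro.from_matrix(np.c_[np.cross(y,z),y,z])
E
python3 -c "
from h import *
go([.493,.198,.209],lean())"
```

```text
shift [-0.8967 -0.6436  0.1007] turn [-0.0914 -0.5514 -0.4009] t 0.1 F [-0.3 -0.2 -0.3]
```

```bash
python3 -m jog '[-0.45,-0.32,0,0,0,0,1,-0.9,-0.64,0,0,0,0,1,-0.9,-0.64,0.05,0,0,0,1,-0.9,-0.64,0.1,-0.09,-0.55,-0.4,1,-0.9,-0.64,0.1,-0.09,-0.55,-0.4,1,-0.9,-0.64,0.1,-0.09,-0.55,-0.4,1,-0.9,-0.64,0.1,-0.09,-0.55,-0.4,1,-0.9,-0.64,0.1,-0.09,-0.55,-0.4,1]'
python3 -c "
from h import *
go([.493,.198,.209],lean())"
```

```text
time: 0.77
ee_pos: [0.4407, 0.2939, 0.2213]
tcp_rot: [-179.9, 25.1, 173.0]
force: [1.1, 1.4, -0.7]
width: 0.0854
gripper_force: 0.0
shift [-0.131  -0.2217  0.0957] turn [0.0004 0.0019 0.0057] t 0.7667 F [ 1.1  1.4 -0.7]
```

```bash
python3 -m jog '[-0.13,-0.22,0.095,0,0,0,1,-0.13,-0.22,0.095,0,0,0,1,-0.13,-0.22,0.095,0,0,0,1,-0.13,-0.22,0.095,0,0,0,1,-0.13,-0.22,0.095,0,0,0,1,-0.13,-0.22,0.095,0,0,0,1]'
python3 -c "
from h import *
go([.493,.198,.209],lean())
c=snap('wrist','w1'); print(c['T'].round(3).tolist(),c['fx'],c['cx'],c['cy'])
cv2.imwrite('pics/w1.png',np.clip(c['pixels'][:,:,::-1]*1.5,0,255).astype('uint8'))
snap('top','top2')"
```

```text
time: 1.27
ee_pos: [0.4931, 0.2002, 0.2103]
tcp_rot: [179.9, 24.9, 172.6]
force: [-0.8, 0.4, 0.3]
width: 0.0855
gripper_force: 0.0
shift [ 0.001  -0.0054  0.003 ] turn [ 0.0006 -0.0013 -0.0021] t 1.2667 F [-0.8  0.4  0.3]
[[0.128, 0.754, 0.644, 0.38], [0.992, -0.098, -0.083, 0.215], [0.001, 0.649, -0.761, 0.294], [0.0, 0.0, 0.0, 1.0]] 371.64829954431775 315.4186938226455 240.35897093122895
```

View pics/w1.png

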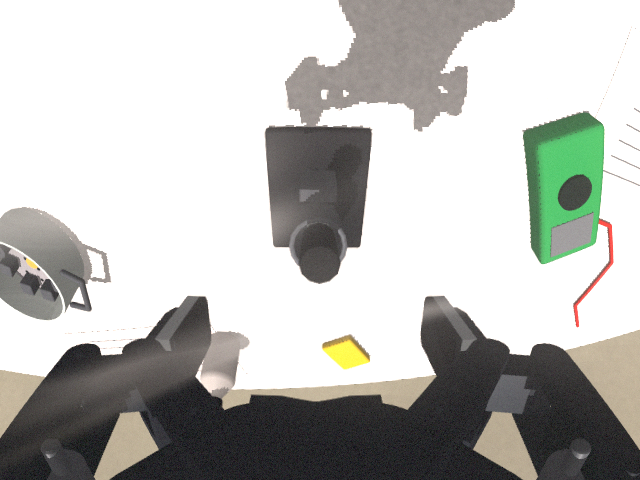

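The wrist view shows the rod's top face at (320,265), inside the tube mouth ring at (320,245). The open fingertips sit symmetrically at x≈200 and x≈437. Next I'll measure the rod top by ray and depth.

```bash
python3 -c "
from h import *
c=dict(np.load('pics/w1.npz'))
def wray(u,v):
    x=np.array([u-c['cx'],v-c['cy']]); rr=np.hypot(*x); th=rr/c['fx']; d=np.r_[x/rr*np.sin(th),np.cos(th)]; return d
o=c['T'][:3,3]; R=c['T'][:3,:3]
g=cv2.cvtColor(c['pixels'],cv2.COLOR_RGB2GRAY)
for u,v in((320,265),(320,258),(320,272),(310,265),(330,265)):
    d=wray(u,v); z=c['depth'][v,u]; print((u,v),g[v,u],'depthpt',(o+R@(d/d[2]*z)).round(4),'z.145',(o+R@d*((.145-o[2])/(R@d)[2])).round(4))
# triangulate with scene view top-of-handle (325.7,151.5)
b=dict(np.load('pics/scene1.npz'))
o2,d2=ray(b,325.9,151); d1=R@wray(320,265); A=np.c_[d1,-d2]; t=np.linalg.lstsq(A,o2-o,rcond=None)[0]; print('tri',o+d1*t[0],o2+d2*t[1])
# mouth ring center
d=R@wray(320,244); print('mouth@.087',o+d*((.087-o[2])/d[2]))
s,q,Rt=state(); L=lean(); print('from model: grasp',np.array([.5225,.194,.145])-L.apply([0,0,-1])*.030)
"
```

```text
(320, 265) 54 depthpt [0.5251 0.1988 0.1444] z.145 [0.5245 0.1989 0.145 ]
(320, 258) 50 depthpt [0.5202 0.1994 0.1438] z.145 [0.5192 0.1995 0.145 ]
(320, 272) 60 depthpt [0.5287 0.1984 0.1463] z.145 [0.53   0.1982 0.145 ]
(310, 265) 54 depthpt [0.524  0.1933 0.1447] z.145 [0.5238 0.1933 0.145 ]
(330, 265) 55 depthpt [0.5262 0.2043 0.144 ] z.145 [0.5252 0.2044 0.145 ]
tri [0.52836536 0.19844453 0.14098447] [0.52667268 0.19612725 0.13959279]
mouth@.087 [0.55922578 0.19525375 0.087     ]
from model: grasp [0.53507578 0.19238901 0.11781077]
```

```bash
python3 -c "
from h import *
go([.537,.1955,.117],lean())"
```

```text
shift [-1.900e-03 -2.000e-04  2.587e-01] turn [ 0.0017 -0.0008  0.    ] t 1.3667 F [-0.5  0.5  0.5]
```

```bash
python3 -m jog '[-0.002,0,0.06,0,0,0,1,-0.002,0,0.13,0,0,0,1,-0.002,0,0.19,0,0,0,1,-0.002,0,0.24,0,0,0,1,-0.002,0,0.259,0,0,0,1,-0.002,0,0.259,0,0,0,1,-0.002,0,0.259,0,0,0,0.6,-0.002,0,0.259,0,0,0,0.3]' | tr '\n' ' '; python3 -m jog '[0,0,0,0,0,0,0,0,0,0,0,0,0,0,0,0,0,0,0,0,0,0,0,0,0,0,0,0,0,0,0,0,0,0,0,0,0,0,0,0,0,0,0,0,0,0,0,0,0]'
```

```text
time: 2.03 ee_pos: [0.5379, 0.1954, 0.1186] tcp_rot: [179.9, 25.1, 172.7] force: [-0.4, -1.0, 0.3] width: 0.0642 gripper_force: 0.0 time: 2.62
ee_pos: [0.538, 0.1949, 0.1183]
tcp_rot: [179.9, 25.1, 172.6]
force: [-3.0, 1.3, 6.3]
width: 0.0228
gripper_force: 58.4
```

```bash
python3 -m jog '[0,0,-0.02,0,0,0,0,0,0,-0.06,0,0,0,0,0,0,-0.11,0,0,0,0,0,0,-0.16,0,0,0,0,0,0,-0.21,0,0,0,0,0,0,-0.26,0,0,0,0,0,0,-0.28,0,0,0,0,0,0,-0.28,0,0,0,0]'
python3 -c "
from h import *
snap('scene','s2'); c=snap('wrist','w2')
c=np.clip(np.hstack([c['pixels'][200:,160:480],np.load('pics/s2.npz')['pixels'][60:340,180:500]])[:,:,::-1]*1.5,0,255).astype('uint8'); cv2.imwrite('pics/v2.png',c)
go([.6,-.185,.26],vert(157))"
```

```text
time: 3.28
ee_pos: [0.4909, 0.2009, 0.221]
tcp_rot: [179.8, 25.2, 172.6]
force: [1.0, -0.4, -0.6]
width: 0.023
gripper_force: 58.8
shift [-0.4033 -0.9202  0.0704] turn [0.0766 0.5505 0.342 ] t 3.3833 F [-0.2 -0.2 -0.9]
```

View pics/v2.png

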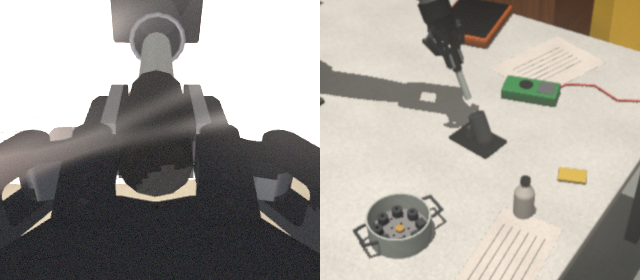

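The rod is out of the tube, with its foot at about (467,97) in the right panel, and it is held straight between the fingers. I'll move over the pot.

```bash
python3 -m jog '[0,0,-0.08,0,0,0,0,-0.05,-0.1,-0.08,0,0,0,0,-0.1,-0.2,-0.05,0.01,0.12,0.05,0,-0.16,-0.3,-0.03,0.03,0.25,0.12,0,-0.22,-0.4,0,0.05,0.4,0.2,0,-0.28,-0.5,0.03,0.07,0.5,0.3,0,-0.34,-0.6,0.05,0.077,0.55,0.342,0,-0.37,-0.7,0.06,0.077,0.55,0.342,0]' | head -3
python3 -c "
from h import *
go([.6,-.185,.26],vert(157))"
```

```text
time: 4.05
ee_pos: [0.5903, -0.0685, 0.2548]
tcp_rot: [-180.0, -0.2, 156.9]
shift [-0.1366 -0.2583 -0.0135] turn [-0.0004 -0.0051 -0.0031] t 4.05 F [ 0.8  0.1 -0. ]
```

```bash
python3 -m jog '[-0.04,-0.08,-0.013,0,0,0,0,-0.08,-0.16,-0.013,0,0,0,0,-0.11,-0.22,-0.013,0,0,0,0,-0.137,-0.258,-0.013,0,0,0,0,-0.137,-0.258,-0.013,0,-0.005,-0.003,0,-0.137,-0.258,-0.013,0,-0.005,-0.003,0,-0.137,-0.258,-0.013,0,-0.005,-0.003,0]' | head -5
cat > rod.py <<'E'
from h import *
a=snap('top','ra'); b=snap('scene','rb'); s,q,R=state()
# rod + gripper shaft points below TCP: radius about tcp<.03, z .16..(tcp-.03)
for n,c in(('top',a),('scene',b)):
    P=cloud(c).reshape(-1,3); k=P[(np.hypot(*(P[:,:2]-q[:2]).T)<.035)&(P[:,2]>.09)&(P[:,2]<q[2]-.025)]
    print(n,len(k)); 
    for lo in np.arange(.09,q[2]-.02,.015):
        j=k[(k[:,2]>lo)&(k[:,2]<lo+.015)]
        if len(j)>3: print('  z',lo.round(3),len(j),j.mean(0).round(4),'min z',j[:,2].min().round(4))
print(q)
cv2.imwrite('pics/v3.png',cv2.resize(np.clip(np.hstack([a['pixels'][200:340,330:490],b['pixels'][170:310,180:340]])[:,:,::-1]*1.6,0,255).astype('uint8'),(800,350)))
E
python3 rod.py
```

```text
time: 4.63
ee_pos: [0.5984, -0.1817, 0.2612]
tcp_rot: [180.0, 0.1, 157.1]
force: [-0.2, -0.1, -1.3]
width: 0.0227
top 0
scene 258
  z 0.15 33 [ 0.6025 -0.1876  0.1599] min z 0.1535
  z 0.165 44 [ 0.6022 -0.1876  0.1729] min z 0.1652
  z 0.18 47 [ 0.6017 -0.1882  0.1875] min z 0.1802
  z 0.195 48 [ 0.6025 -0.1874  0.2025] min z 0.1952
  z 0.21 50 [ 0.6019 -0.1877  0.2178] min z 0.2101
  z 0.225 36 [ 0.6038 -0.1879  0.2318] min z 0.2254
[ 0.59871544 -0.18099385  0.26211745]
```

View pics/v3.png

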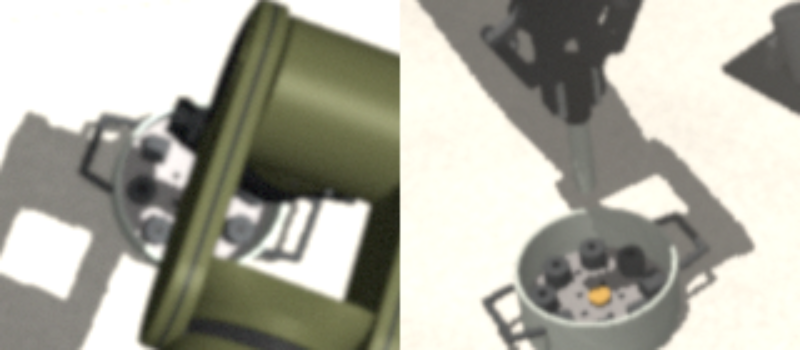

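Right panel: the rod hangs vertically over the pot, with its foot at about (590,190) and the cap at (600,295). I'll work out the cap position and then descend.

```bash
python3 -c "
from h import *
a=dict(np.load('pics/top1.npz')); b=dict(np.load('pics/scene1.npz'))
for z in(.018,.025,.032): print(z,onz(a,407.5,275.5,z)[:2].round(4),onz(b,259.3,287.6,z)[:2].round(4))
go([.6003,-.185,.16],vert(157))
go([.6003,-.185,.135+.01],vert(157))"
```

```text
0.018 [ 0.5998 -0.1841] [ 0.5976 -0.1825]
0.025 [ 0.5992 -0.1831] [ 0.602  -0.1872]
0.032 [ 0.5987 -0.1821] [ 0.6065 -0.1919]
shift [-0.0067 -0.0078  0.2553] turn [0.0005 0.0044 0.0043] t 4.7333 F [ 0.1  0.4 -1.2]
shift [-0.0065 -0.0078  0.2928] turn [0.0005 0.0044 0.0043] t 4.7333 F [ 0.1  0.4 -1.2]
```

```bash
cat > guard.py <<'E'
from rig import r
import sys
s=r.get_state(); f=s['force']; print('z',round(float(s['ee_pos'][2]),4),'F',f.round(1)); sys.exit(bool(f[2]>1.5))
E
python3 -m jog '[-0.0065,-0.006,0.06,0,0,0,0,-0.0065,-0.006,0.13,0,0.004,0.004,0,-0.0065,-0.006,0.2,0,0.004,0.004,0,-0.0065,-0.006,0.24,0,0.004,0.004,0,-0.0065,-0.006,0.265,0,0.004,0.004,0,-0.0065,-0.006,0.275,0,0.004,0.004,0,-0.0065,-0.006,0.275,0,0.004,0.004,0,-0.0065,-0.006,0.275,0,0.004,0.004,0]' | head -5
python3 guard.py; python3 -c "
from h import *
go([.6,-.1845,.15],vert(157))"
```

```text
time: 5.4
ee_pos: [0.6017, -0.1854, 0.1545]
tcp_rot: [180.0, 0.2, 157.0]
force: [1.4, -0.8, -0.7]
width: 0.0229
z 0.1545 F [ 1.4 -0.8 -0.7]
shift [0.0049 0.0003 0.0113] turn [ 0.0004  0.0051 -0.0004] t 5.4 F [ 1.4 -0.8 -0.7]
```

```bash
python3 -m jog '[0.003,0,0.01,0,0,0,0,0.003,0,0.02,0,0,0,0,0.003,0,0.025,0,0,0,0,0.003,0,0.025,0,0,0,0]' >/dev/null; python3 guard.py && python3 -m jog '[0,0,0.0015,0,0,0,0,0,0,0.003,0,0,0,0,0,0,0.003,0,0,0,0]' >/dev/null; python3 guard.py && python3 -m jog '[0,0,0.0015,0,0,0,0,0,0,0.003,0,0,0,0,0,0,0.003,0,0,0,0]' >/dev/null; python3 guard.py && python3 -m jog '[0,0,0.0015,0,0,0,0,0,0,0.003,0,0,0,0,0,0,0.003,0,0,0,0]' >/dev/null; python3 guard.py && python3 -m jog '[0,0,0.0015,0,0,0,0,0,0,0.003,0,0,0,0,0,0,0.003,0,0,0,0]' >/dev/null; python3 guard.py && python3 -m jog '[0,0,0.0015,0,0,0,0,0,0,0.003,0,0,0,0,0,0,0.003,0,0,0,0]' >/dev/null; python3 guard.py && python3 -m jog '[0,0,0.0015,0,0,0,0,0,0,0.003,0,0,0,0,0,0,0.003,0,0,0,0]' >/dev/null; python3 guard.py && python3 -m jog '[0,0,0.0015,0,0,0,0,0,0,0.003,0,0,0,0,0,0,0.003,0,0,0,0]' >/dev/null; python3 guard.py && python3 -m jog '[0,0,0.0015,0,0,0,0,0,0,0.003,0,0,0,0,0,0,0.003,0,0,0,0]' >/dev/null; python3 guard.py
```

```text
z 0.1427 F [-0.6  0.3 -0.6]
z 0.1419 F [-0.1 -0.3 -0.5]
z 0.1405 F [-0.3  0.2 -1.3]
z 0.1393 F [ 0.4  0.4 -1.8]
z 0.1381 F [-0.3  0.5 -2. ]
z 0.1369 F [ 0.6  0.4 -1.5]
z 0.1357 F [-0.  -0.2 -0.8]
z 0.1345 F [ 0.2  0.  -1. ]
z 0.1333 F [ 0.1  0.2 -1. ]
```

```bash
python3 guard.py && python3 -m jog '[0,0,0.0015,0,0,0,0,0,0,0.003,0,0,0,0,0,0,0.003,0,0,0,0]' >/dev/null; python3 guard.py && python3 -m jog '[0,0,0.0015,0,0,0,0,0,0,0.003,0,0,0,0,0,0,0.003,0,0,0,0]' >/dev/null; python3 guard.py && python3 -m jog '[0,0,0.0015,0,0,0,0,0,0,0.003,0,0,0,0,0,0,0.003,0,0,0,0]' >/dev/null; python3 guard.py && python3 -m jog '[0,0,0.0015,0,0,0,0,0,0,0.003,0,0,0,0,0,0,0.003,0,0,0,0]' >/dev/null; python3 guard.py && python3 -m jog '[0,0,0.0015,0,0,0,0,0,0,0.003,0,0,0,0,0,0,0.003,0,0,0,0]' >/dev/null; python3 guard.py && python3 -m jog '[0,0,0.0015,0,0,0,0,0,0,0.003,0,0,0,0,0,0,0.003,0,0,0,0]' >/dev/null; python3 guard.py
```

```text
z 0.1333 F [ 0.1  0.2 -1. ]
z 0.1321 F [-0.   0.4 -0.8]
z 0.1312 F [ 0.3  0.1 -0.6]
z 0.1312 F [-0.5  0.   3.8]
z 0.1312 F [-0.5  0.   3.8]
z 0.1312 F [-0.5  0.   3.8]
z 0.1312 F [-0.5  0.   3.8]
```

Contact with the cap at TCP z = 0.131 m, about 4.5 N. I'll lift, move out to the far side and lower between the cores.

```bash
python3 -m jog '[0,0,-0.003,0,0,0,0,0,0,-0.03,0,0,0,0,0,0,-0.06,0,0,0,0,-0.03,0,-0.06,0,0,0,0,-0.066,0,-0.06,0,0,0,0,-0.066,0,-0.06,0,0,0,0,-0.066,0,-0.04,0,0,0,0,-0.066,0,-0.03,0,0,0,0]' | head -4; python3 guard.py
cat > pf.py <<'E'
from h import *
s,q,R=state(); t=np.radians(-23.1); d=q[:2]-[.6,-.1845]; ex=np.array([np.cos(t),np.sin(t)]); ey=np.array([-ex[1],ex[0]])
x,y=d@ex,d@ey; print('pot x %.1f y %.1f r %.1f ang %.0f z %.1f'%(x*1e3,y*1e3,np.hypot(x,y)*1e3,np.degrees(np.arctan2(y,x)),q[2]*1e3),'F',s['force'].round(1),'t',round(s['time'],2),'rpy',s['tcp_rot'].round(1))
E
python3 pf.py
```

```text
time: 9.15
ee_pos: [0.6235, -0.1951, 0.1412]
tcp_rot: [180.0, 0.0, 157.0]
force: [-0.6, -0.0, -1.1]
z 0.1412 F [-0.6 -0.  -1.1]
pot x 25.8 y -0.5 r 25.8 ang -1 z 141.2 F [-0.6 -0.  -1.1] t 9.15 rpy [180.   0. 157.]
```

```bash
cat > g2.py <<'E'
import sys,pf
f=pf.s['force']; sys.exit(bool((f[0]**2+f[1]**2+(f[2]+1)**2)**.5>5))
E
python3 -m jog '[0,0,0.01,0,0,0,0,0,0,0.02,0,0,0,0,0,0,0.025,0,0,0,0,0,0,0.025,0,0,0,0]' >/dev/null; python3 g2.py && python3 -m jog '[-0.007,0.006,0,0,0,0,0,-0.014,0.014,0,0,0,0,0,-0.0195,0.023,0,0,0,0,0]' >/dev/null; python3 g2.py && python3 -m jog '[-0.0045,0.0095,0,0,0,0,0,-0.0075,0.022,0,0,0,0,0,-0.0065,0.034,0,0,0,0,0]' >/dev/null; python3 g2.py
```

```text
pot x 25.6 y -0.5 r 25.6 ang -1 z 130.8 F [ 0.5  0.3 -0.2] t 9.48 rpy [180.  -0. 157.]
pot x 34.8 y 9.0 r 36.0 ang 14 z 132.4 F [-0.3  1.4 -0.2] t 9.73 rpy [180.    0.2 156.9]
pot x 37.2 y 22.8 r 43.6 ang 32 z 132.1 F [-2.3 -0.3  0. ] t 9.98 rpy [1.80e+02 1.00e-01 1.57e+02]
```

```bash
python3 -m jog '[0.0045,0.011,0,0,0,0,0,0.012,0.0195,0,0,0,0,0,0.0205,0.027,0,0,0,0,0,0.03,0.034,0,0,0,0,0]' >/dev/null; python3 g2.py && python3 -m jog '[0.01,0.006,0,0,0,0,0,0.02,0.011,0,0,0,0,0,0.031,0.0145,0,0,0,0,0,0.0425,0.017,0,0,0,0,0]' >/dev/null; python3 g2.py && python3 -m jog '[0.011,0.0015,0,0,0,0,0,0.023,0.002,0,0,0,0,0,0.034,0.001,0,0,0,0,0,0.0455,-0.0015,0,0,0,0,0]' >/dev/null; python3 g2.py
```

```text
pot x 23.1 y 33.4 r 40.7 ang 55 z 131.0 F [-6.7 -6.8 -0.7] t 10.32 rpy [-179.6   -0.2  157. ]
pot x 23.1 y 33.4 r 40.7 ang 55 z 131.0 F [-6.7 -6.8 -0.7] t 10.32 rpy [-179.6   -0.2  157. ]
pot x 23.1 y 33.4 r 40.7 ang 55 z 131.0 F [-6.7 -6.8 -0.7] t 10.32 rpy [-179.6   -0.2  157. ]
```

```bash
python3 -m jog '[0.008,-0.012,0,0,0,0,0,0.008,-0.012,0,0,0,0,0]' >/dev/null; python3 g2.py
python3 -c "
from h import *
b=snap('scene','s4'); w=snap('wrist','w4')
c=np.hstack([cv2.resize(b['pixels'][230:330,205:315],(440,400),interpolation=2),cv2.resize(w['pixels'][60:300,200:440],(360,400))[:,:,:]])
cv2.imwrite('pics/v4.png',np.clip(c[:,:,::-1]*1.6,0,255).astype('uint8'))"
```

```text
pot x 21.0 y 31.2 r 37.6 ang 56 z 131.6 F [ 0.7  0.6 -0.4] t 10.48 rpy [1.799e+02 1.000e-01 1.569e+02]
```

View pics/v4.png

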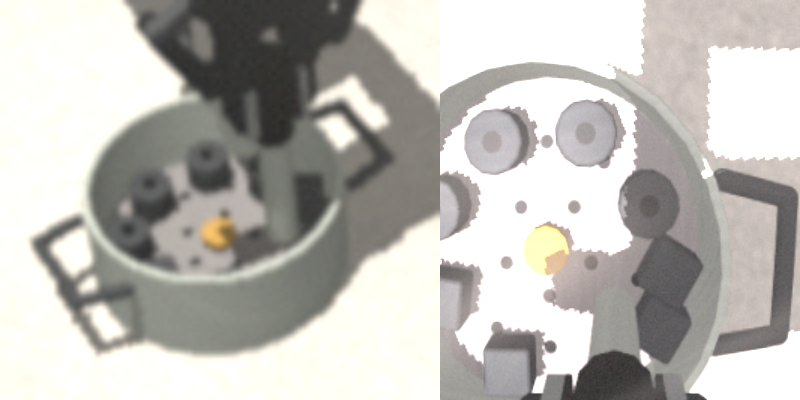

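The wrist crop (up = −x, right = +y) shows the rod at (610,320), cap at (547,250), two blocks pushed together at (668,270) and (663,325), and a drum at (648,203). The rod has slipped inside the near block, so I'll go back behind it and push further out.

```bash
python3 -m jog '[-0.0155,-0.0215,0,0,0,0,0,-0.039,-0.029,0,0,0,0,0,-0.05,-0.031,0,0,0,0,0,-0.0625,-0.0325,0,0,0,0,0,-0.0625,-0.0325,0,0,0,0,0]' >/dev/null; python3 g2.py && python3 -m jog '[0.0045,0.01,0,0,0,0,0,0.01,0.0195,0,0,0,0,0,0.016,0.0285,0,0,0,0,0,0.023,0.037,0,0,0,0,0]' >/dev/null; python3 g2.py && python3 -m jog '[0.008,0.008,0,0,0,0,0,0.016,0.015,0,0,0,0,0,0.025,0.021,0,0,0,0,0,0.034,0.0265,0,0,0,0,0]' >/dev/null; python3 g2.py && python3 -m jog '[0.01,0.005,0,0,0,0,0,0.02,0.009,0,0,0,0,0,0.031,0.0115,0,0,0,0,0,0.041,0.0135,0,0,0,0,0]' >/dev/null; python3 g2.py
```

```text
pot x 47.9 y 17.9 r 51.1 ang 20 z 132.0 F [-0.8 -0.2  0.1] t 11.0 rpy [1.800e+02 1.000e-01 1.569e+02]
pot x 36.9 y 33.6 r 49.9 ang 42 z 131.9 F [ 0.2 -0.3 -0.1] t 11.33 rpy [1.80e+02 1.00e-01 1.57e+02]
pot x 23.5 y 43.9 r 49.7 ang 62 z 132.1 F [ 0.5 -0.5 -0.7] t 11.67 rpy [1.80e+02 1.00e-01 1.57e+02]
pot x 6.9 y 49.1 r 49.5 ang 82 z 131.9 F [ 1.5 -0.1 -2.1] t 12.0 rpy [1.80e+02 1.00e-01 1.57e+02]
```

```bash
python3 -m jog '[0.011,0.001,0,0,0,0,0,0.022,0.001,0,0,0,0,0,0.033,0,0,0,0,0,0,0.0435,-0.0015,0,0,0,0,0]' >/dev/null; python3 g2.py && python3 -m jog '[0.0105,-0.003,0,0,0,0,0,0.021,-0.006,0,0,0,0,0,0.031,-0.011,0,0,0,0,0,0.04,-0.016,0,0,0,0,0]' >/dev/null; python3 g2.py && python3 -m jog '[0.009,-0.006,0,0,0,0,0,0.0175,-0.013,0,0,0,0,0,0.025,-0.021,0,0,0,0,0,0.032,-0.029,0,0,0,0,0]' >/dev/null; python3 g2.py && python3 -m jog '[0.006,-0.009,0,0,0,0,0,0.012,-0.018,0,0,0,0,0,0.0165,-0.028,0,0,0,0,0,0.0205,-0.038,0,0,0,0,0]' >/dev/null; python3 g2.py
```

```text
pot x -10.5 y 48.3 r 49.4 ang 102 z 131.9 F [ 0.6  1.  -1.5] t 12.33 rpy [1.800e+02 1.000e-01 1.569e+02]
pot x -26.5 y 41.7 r 49.4 ang 123 z 131.8 F [ 0.  -0.5 -0.9] t 12.67 rpy [1.80e+02 1.00e-01 1.57e+02]
pot x -38.9 y 30.0 r 49.1 ang 142 z 131.9 F [ 1.4  0.4 -0.8] t 13.0 rpy [1.800e+02 1.000e-01 1.569e+02]
pot x -47.4 y 14.7 r 49.7 ang 163 z 131.7 F [ 0.3  0.9 -1.1] t 13.33 rpy [1.80e+02 1.00e-01 1.57e+02]
```

```bash
python3 -m jog '[0.003,-0.0105,0,0,0,0,0,0.005,-0.021,0,0,0,0,0,0.006,-0.032,0,0,0,0,0,0.006,-0.043,0,0,0,0,0]' >/dev/null; python3 g2.py && python3 -m jog '[-0.001,-0.011,0,0,0,0,0,-0.003,-0.022,0,0,0,0,0,-0.0055,-0.032,0,0,0,0,0,-0.009,-0.0425,0,0,0,0,0]' >/dev/null; python3 g2.py && python3 -m jog '[-0.0045,-0.01,0,0,0,0,0,-0.01,-0.0195,0,0,0,0,0,-0.016,-0.0285,0,0,0,0,0,-0.023,-0.037,0,0,0,0,0]' >/dev/null; python3 g2.py && python3 -m jog '[-0.008,-0.008,0,0,0,0,0,-0.016,-0.015,0,0,0,0,0,-0.025,-0.021,0,0,0,0,0,-0.034,-0.0265,0,0,0,0,0]' >/dev/null; python3 g2.py && python3 -m jog '[-0.01,-0.005,0,0,0,0,0,-0.02,-0.009,0,0,0,0,0,-0.031,-0.0115,0,0,0,0,0,-0.041,-0.0135,0,0,0,0,0]' >/dev/null; python3 g2.py
```

```text
pot x -49.7 y -2.6 r 49.7 ang -177 z 131.6 F [0.3 1.1 0. ] t 13.67 rpy [1.80e+02 1.00e-01 1.57e+02]
pot x -45.7 y -19.4 r 49.7 ang -157 z 131.7 F [ 0.6  1.4 -0.6] t 14.0 rpy [1.800e+02 1.000e-01 1.569e+02]
pot x -36.4 y -34.4 r 50.1 ang -137 z 131.7 F [-0.7  0.6 -0.2] t 14.33 rpy [-1.80e+02  1.00e-01  1.57e+02]
pot x -22.6 y -44.9 r 50.2 ang -117 z 131.8 F [-0.9 -0.2 -0.5] t 14.67 rpy [-1.80e+02  1.00e-01  1.57e+02]
pot x -6.0 y -50.0 r 50.4 ang -97 z 131.8 F [-0.8  0.6 -0.5] t 15.0 rpy [1.80e+02 1.00e-01 1.57e+02]
```

```bash
python3 -m jog '[-0.011,-0.001,0,0,0,0,0,-0.022,-0.001,0,0,0,0,0,-0.033,0,0,0,0,0,0,-0.0435,0.0015,0,0,0,0,0]' >/dev/null; python3 g2.py && python3 -m jog '[-0.0105,0.003,0,0,0,0,0,-0.021,0.006,0,0,0,0,0,-0.031,0.011,0,0,0,0,0,-0.04,0.016,0,0,0,0,0]' >/dev/null; python3 g2.py && python3 -m jog '[-0.009,0.006,0,0,0,0,0,-0.0175,0.013,0,0,0,0,0,-0.025,0.021,0,0,0,0,0,-0.032,0.029,0,0,0,0,0]' >/dev/null; python3 g2.py && python3 -m jog '[-0.006,0.009,0,0,0,0,0,-0.012,0.018,0,0,0,0,0,-0.0165,0.028,0,0,0,0,0,-0.0205,0.038,0,0,0,0,0]' >/dev/null; python3 g2.py && python3 -m jog '[-0.003,0.0105,0,0,0,0,0,-0.005,0.021,0,0,0,0,0,-0.005,0.021,0,0,0,0,0]' >/dev/null; python3 g2.py
python3 -c "
from h import *
w=snap('wrist','w5'); c=cv2.resize(w['pixels'][60:300,180:460],(700,600))
cv2.imwrite('pics/v5.png',np.clip(c[:,:,::-1]*1.6,0,255).astype('uint8'))"
```

```text
pot x 11.3 y -49.3 r 50.5 ang -77 z 131.9 F [-0.8  0.6 -0.5] t 15.33 rpy [1.80e+02 1.00e-01 1.57e+02]
pot x 27.5 y -42.7 r 50.8 ang -57 z 132.0 F [ 0.  -0.5 -0. ] t 15.67 rpy [1.80e+02 1.00e-01 1.57e+02]
pot x 39.9 y -31.0 r 50.5 ang -38 z 131.9 F [-2.2 -0.4 -0.3] t 16.0 rpy [1.80e+02 1.00e-01 1.57e+02]
pot x 48.2 y -15.7 r 50.6 ang -18 z 132.0 F [-0.4 -0.8 -0.7] t 16.33 rpy [1.80e+02 1.00e-01 1.57e+02]
pot x 49.9 y -6.7 r 50.4 ang -8 z 131.9 F [ 0.1 -0.8 -0.8] t 16.58 rpy [1.799e+02 1.000e-01 1.570e+02]
```

View pics/v5.png

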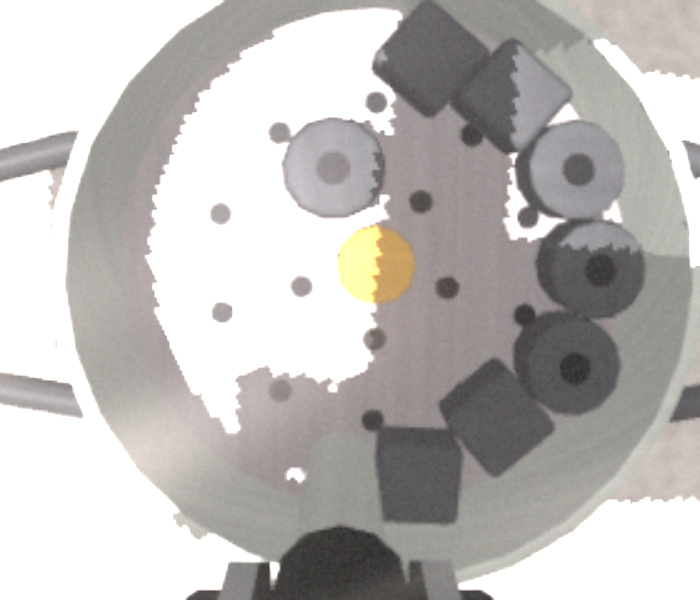

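The full round is done. In the wrist picture the handle line runs at about row 265, through the cap at (376,265). The near half (above) holds two blocks at (430,58) and (512,95) and drums at (333,168) and (578,170). The far half (below) holds two blocks at (497,417) and (420,475) and a drum at (567,362). That meets the mixing goal, so I'll withdraw the rod straight up.

```bash
python3 -m jog '[0.001,-0.003,-0.01,0,0,0,0,0.001,-0.003,-0.03,0,0,0,0,0.001,-0.003,-0.07,0,0,0,0,0.001,-0.003,-0.12,0,0,0,0,0.001,-0.003,-0.18,0,0,0,0,0.001,-0.003,-0.25,0,0,0,0,0.001,-0.003,-0.32,0,0,0,0,0.001,-0.003,-0.36,0,0,0,0]' |head -5
python3 -c "
from h import *
L=lean(172.6,25.1); h=np.array([.4909,.2009,.221])+L.apply([-.005,0,-.03]); print(h)
go(h,L)"
```

```text
time: 17.3
ee_pos: [0.6427, -0.2126, 0.2814]
tcp_rot: [180.0, 0.5, 156.9]
force: [1.0, -0.8, 0.0]
width: 0.0224
[0.48277014 0.20195588 0.25028806]
shift [0.7745 0.7967 0.072 ] turn [-0.077  -0.544  -0.3423] t 17.3 F [ 1.  -0.8  0. ]
```

```bash
python3 -m jog '[0.06,0.06,0,0,0,0,0,0.13,0.13,0,0,0,0,0,0.2,0.2,0,-0.01,-0.1,-0.05,0,0.27,0.27,0,-0.03,-0.2,-0.12,0,0.34,0.34,0,-0.05,-0.3,-0.2,0,0.41,0.41,0,-0.06,-0.4,-0.25,0,0.48,0.48,0,-0.07,-0.5,-0.3,0,0.55,0.56,0.01,-0.077,-0.544,-0.342,0]' |head -3
python3 -c "
from h import *
L=lean(172.6,25.1); go([.4828,.202,.2503],L)"
```

```text
time: 17.97
ee_pos: [0.5257, 0.0803, 0.2733]
tcp_rot: [179.8, 25.1, 172.6]
shift [ 0.1563  0.2879 -0.0088] turn [ 0.0032 -0.0003 -0.0006] t 17.9667 F [ 0.9  1.2 -1. ]
```

```bash
python3 -m jog '[0.04,0.07,-0.009,0,0,0,0,0.08,0.14,-0.009,0,0,0,0,0.12,0.22,-0.009,0,0,0,0,0.14,0.26,-0.009,0,0,0,0,0.156,0.288,-0.009,0.003,0,0,0,0.156,0.288,-0.009,0.003,0,0,0,0.156,0.288,-0.009,0.003,0,0,0]' |head -3
python3 -c "
from h import *
L=lean(172.6,25.1); go([.4828,.202,.2503],L)
w=snap('wrist','w6'); c=cv2.resize(w['pixels'][100:340,180:460],(700,600))
cv2.imwrite('pics/v6.png',np.clip(c[:,:,::-1]*1.6,0,255).astype('uint8'))"
```

```text
time: 18.55
ee_pos: [0.4843, 0.2014, 0.2497]
tcp_rot: [-180.0, 24.8, 172.6]
shift [ 0.0028  0.0011 -0.0031] turn [-0.0004 -0.0071  0.0008] t 18.55 F [ 0.6 -0.1 -0.8]
```

View pics/v6.png

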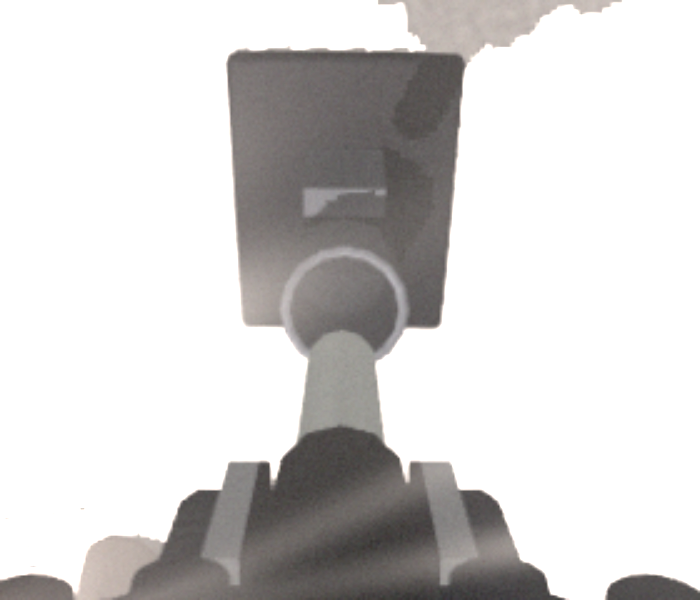

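The rod foot (342,340) is laterally aligned with the tube mouth ring centred at (345,305). I'll insert along the axis.

```bash
python3 -m jog '[0.001,0.001,0.04,0,-0.005,0,0,0.001,0.001,0.09,0,-0.005,0,0,0.001,0.001,0.13,0,-0.005,0,0,0.001,0.001,0.16,0,-0.005,0,0,0.001,0.001,0.18,0,-0.005,0,0,0.001,0.001,0.2,0,-0.005,0,0,0.001,0.001,0.22,0,-0.005,0,0,0.001,0.001,0.22,0,-0.005,0,0]' >/dev/null; python3 g2.py && python3 -m jog '[0,0,0.02,0,0,0,0,0,0,0.04,0,0,0,0,0,0,0.06,0,0,0,0,0,0,0.075,0,0,0,0]' >/dev/null; python3 g2.py && python3 -m jog '[0,0,0.015,0,0,0,0,0,0,0.03,0,0,0,0,0,0,0.042,0,0,0,0,0,0,0.048,0,0,0,0,0,0,0.048,0,0,0,0]'|head -2; python3 g2.py
python3 -c "
from h import *
go([.538,.1949,.1183],lean(172.6,25.1))"
```

```text
pot x -222.3 y 318.9 r 388.8 ang 125 z 167.6 F [-1.   0.2 -0.7] t 19.27 rpy [-179.9   24.9  172.5]
pot x -210.2 y 322.9 r 385.3 ang 123 z 140.8 F [-0.  -0.5 -1.5] t 19.6 rpy [-179.9   24.9  172.6]
time: 20.02
ee_pos: [0.5412, 0.1938, 0.1235]
pot x -202.5 y 324.9 r 382.8 ang 122 z 123.5 F [ 0.2 -0.1 -1.5] t 20.02 rpy [-179.9   24.9  172.6]
shift [0.013  0.0018 0.0084] turn [-0.0019 -0.0041 -0.0006] t 20.0167 F [ 0.2 -0.1 -1.5]
```

```bash
python3 -m jog '[0.005,0.001,0.004,0,0,0,0,0.01,0.001,0.006,0,0,0,0,0.01,0.001,0.006,0,0,0,0,0.01,0.001,0.006,0,0,0,0.4,0.01,0.001,0.006,0,0,0,0.7,0.01,0.001,0.006,0,0,0,1,0.01,0.001,0.006,0,0,0,1,0.01,0.001,0.006,0,0,0,1]' >/dev/null; python3 -m jog '[0,0,0,0,0,0,1,0,0,0,0,0,0,1,0,0,-0.03,0,0,0,1,0,0,-0.08,0,0,0,1,0,0,-0.15,0,0,0,1,0,0,-0.22,0,0,0,1,0,0,-0.29,0,0,0,1,0,0,-0.33,0,0,0,1]'; python3 -m jog '[0,-0.1,-0.05,0,0,0,1,-0.1,-0.1,-0.2,0,0,0,1,-0.1,-0.1,-0.3,0,0,0,1,-0.1,-0.1,-0.4,0,0,0,1,-0.1,-0.1,-0.4,0,0,0,1]' | head -2
python3 -c "
from h import *
a=snap('scene','s7'); w=snap('wrist','w7')
c=np.hstack([cv2.resize(a['pixels'][130:330,190:400],(420,400)),cv2.resize(w['pixels'][100:340,200:428],(380,400))])
cv2.imwrite('pics/v7.png',np.clip(c[:,:,::-1]*1.5,0,255).astype('uint8'))"
```

```text
time: 21.35
ee_pos: [0.4836, 0.2025, 0.2438]
tcp_rot: [179.9, 25.2, 172.5]
force: [1.3, 0.8, 0.4]
width: 0.0854
gripper_force: 0.0
time: 21.77
ee_pos: [0.4471, 0.1663, 0.4078]
```

View pics/v7.png

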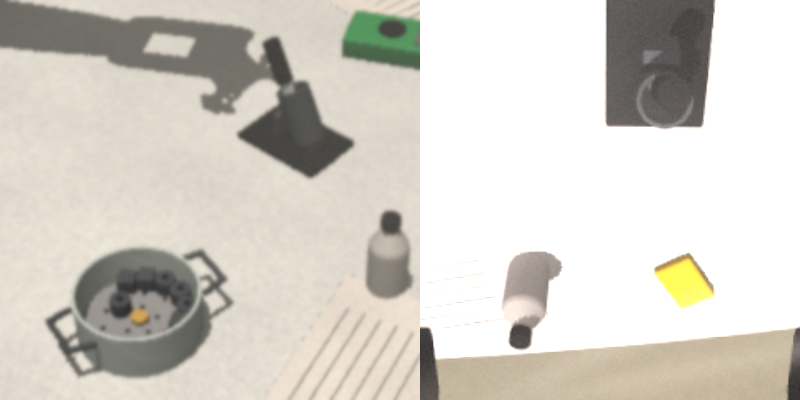

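The rod is back in its tube in the left panel, with the handle at (278,62), released and clear. The cores are all in the pot. One numeric check of the core positions before handing in.

```bash
python3 -c "
from h import *
c=dict(np.load('pics/w5.npz')); t=np.radians(-23.1)
for n,u,v in(('cap',376,265),('b',430,58),('b',512,95),('b',497,417),('b',420,475),('d',333,168),('d',578,170),('d',597,270),('d',567,362)):
    x=np.array([180+u*.4-c['cx'],60+v*.4-c['cy']]); r_=np.hypot(*x); d=c['T'][:3,:3]@np.r_[x/r_*np.sin(r_/c['fx']),np.cos(r_/c['fx'])]; o=c['T'][:3,3]
    p=o+d*(((.022 if n=='cap' else .033)-o[2])/d[2]); q=p[:2]-[.6,-.1845]
    print(n,((q@[np.cos(t),np.sin(t)])*1e3).round(1),((q@[-np.sin(t),np.cos(t)])*1e3).round(1))
"
```

```text
cap -1.0 2.8
b -51.9 14.9
b -43.6 34.6
b 35.4 32.9
b 50.5 14.0
d -25.0 -7.9
d -26.1 51.1
d -1.8 56.7
d 21.3 50.1
```

```bash
python3 -c "
from rig import sign_off
print(sign_off())"
```

```text
the job is handed in; nothing more can be done
None
```

I handed the job in at about 22 s: the rod touched the vent cap at about 4.5 N and stirred one full anticlockwise round, each half of the pot now holds both core shapes, and the rod is back in its tube, released; no verdict came back.

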